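Set the craft cutter for card by clicking its dial round, then start it

ROBOT

A 6-joint arm with a two-finger parallel gripper is mounted at the origin on the work surface. World frame = base frame: x ahead of the robot, y to its left, z up, the work surface at z = 0. Lengths are in m, angles in degrees, forces in N, time in s.
With the tool pointing down it reaches from about 0.25 to 0.725 m from the base axis. Payload 9.7 kg.
Tool frame: the origin (TCP) lies at the very end of the fingers, on their centre line; the grasp point (between the pads) lies 19 mm behind it (bot.grip_depth is the distance from the TCP to the grasp point, in m); z points along the fingers, y is the direction in which the jaws open and shut (so a half turn about z gives the same grasp; the last joint's range is limited). The gripper opens to 85 mm and grips with 20 to 120 N. Pads are 22 mm wide; open, the fingers measure 114 mm over their backs; the gripper's body (76 mm by 85 mm) begins 54 mm behind the grasp point. The pads swing forward as they close: fully open they stand 13 mm farther back than shut.
Start: joints at [66.234, 4.979, 10.078, 95.1, 0, 90], TCP at [0.222, 0.503, 0.231] pointing down, gripper open.
Joint ranges: [-179.16, 179.16], [-48.56, 103.87], [-65.8, 70.77], [-126.05, 130.52], [-82.76, 87.17], [-180, 180]. Speed limits (degrees/s): [127.2, 127.2, 147.25, 180, 180, 180].

INTERFACE

Orientations are given as [roll, pitch, yaw] about the fixed x, y, z axes, in that order (R = Rz(yaw) Ry(pitch) Rx(roll)).
In Python, from workcell import bot, viewer gives the robot as it stands.
- The arm moves only by the tool arm_command, never from a script. Its argument "motion" is a list of rows, each a list of 3 entries, a list of its own where there are three numbers: the opening, from 0 (shut) to 1 (fully open), then the shift along the tool's x, y, z in units of 60 mm (1.0 is 60 mm), then the turn, a rotation vector about the tool's x, y, z in units of 6 degrees (1.0 is 6 degrees). A call has 1 to 12 rows; each row shifts and turns the commanded pose from where the row before left it, along the tool's axes as they then stand; what a row does not reach is not made up. A row lasts 1/8 s, in which the tool goes at most 62.5 mm and 10.7 degrees, less where a joint would pass 70% of its speed; a pose out of reach is approached as far as the arm can. A call is refused whole if a number of a shift passes 1 or a number of a turn 1, either way. A call with a gripper value outside its range is refused whole. The fingers move at their own pace and stop on an object; "newtons" is the grip in N (left out, the last holds). Time passes only in rows, so rows that do not move let the fingers close. It gives the time, the measured TCP pose, the force and the opening at its end, in the units of the state.
- bot.get_obs(): the state, without advancing time (a new reading comes with each control period).
- viewer.camera(name): name is "side" or "top" or "wrist"; returns the picture (420x560x3 uint8, blue, green, red); there is no depth.
- viewer.calibration(name): a dict with "fx", "fy", "cx", "cy" (pixels), "k1" (the pictures are not rectified: a ray, as slopes to the right and down, at radius r is drawn at 1 + k1 r^2 times it, then the intrinsics apply), "T" (4x4, takes a point from camera to world coordinates). Camera axes: x right, y down, z forward; pixel columns grow to the right and rows downward; lengths in m; the calibration is good to about 2 mm. A picture is of the moment at which its call begins: read the wrist's pose just before it. calibration takes no time and is no camera call; for the wrist camera it gives the pose at the moment of the call.
- bot.job_done(): hands the job in, once; it reports no verdict.
The state is a dict: "time": time; "q": joint angles; "qd": joint speeds; "joint_efforts": joint torques, N m; "ee_pos": TCP position; "tcp_rot": TCP orientation; "wrist_force": force on the tool from outside, world axes, zero at the start; "torque": the same for the moment, N m; "opening": finger opening in m.
Only numpy, scipy, OpenCV 4.12 (cv2) and the standard library are available. Lean on these libraries where they do the work, as an engineer would, in place of code of your own. Each camera call takes 0.05 s, during which the arm holds its last target.

TASK

Set the craft cutting machine up for card: with a fingertip, push the dial's pointer round clockwise seen from above, click by click, to setting 4 (the row of four dots, the fourth click after the bar mark, one before the end stop), and leave it sitting in that click. Then press the large round start button on the machine's top all the way in and let it come back. Do not pinch the pointer, do not press start before the dial is set, and leave the small button and the things lying about where they are.

Things in the scene. Friction and masses are not known exactly. Their poses are not given: they have to be found in the camera images.
- cutter: the craft cutting machine, a low white box with grey end caps and a flat grey deck, fixed to the table. 200 mm deep (its x) by 404 mm wide (its y), deck 90 mm above the table. Origin: centre of its underside, on the table. At yaw 0 its x points away from the robot and its y to the robot's left; its front (feed slot) faces the robot. Its place and yaw (up to 20 degrees) vary
- dial_axis (a point): point on the dial's vertical axis at the top of its round flat skirt (skirt 90 mm across, 6 mm thick, its top 96 mm above the table). In the cutter's frame x -20, y +90 mm
- fin_tip (a point): outer end of the dial's pointer, at its top. The pointer is an upright black fin on the skirt that runs from the axis to 46 mm out on one side only; 16 mm thick, 25 mm high above the skirt, a white line along its top. On the axis stands a hub 22 mm across, 24 mm high. Touching both sides of the pointer at once (dial_c9: counter-clockwise side, dial_c10: clockwise side) is pinching. This point turns with the dial
- dial (a joint): angle of the dial, rad, growing clockwise seen from above. Six clicks (detents) 40 degrees apart: setting 0 at 0.000 (bar mark), 1 at 0.698, 2 at 1.396, 3 at 2.094, 4 at 2.793 (four dots), 5 at 3.491; hard stops at 0 and 5. Starts in setting 0, 1 or 2. Needs up to about 0.2 N m (4 to 8 N on the pointer); once past half way between two settings it snaps into the next by itself
- zero_mark (a point): middle of the black bar on the deck that marks setting 0, left of the dial, 60 mm from its axis, 100 degrees counter-clockwise of the cutter's x axis (seen from above). Rows of 1 to 5 small dots mark settings 1 to 5, clockwise from it across the far side of the dial to the right; the pointer points at the mark of its setting: at setting 4, 60 degrees clockwise of the cutter's x axis
- start_button_top (a point): centre of the top of the large start button (black, 32 mm across, in a grey ring on the deck, in the cutter's frame x -35, y -75 mm); sinks with it
- start_button (a joint): travel of the start button, m: 0 out, 0.006 fully in; a spring returns it; about 5 N fully in
- eject_button (a joint): travel of the small button (black, 16 mm across, 70 mm to the right of the start button, in the cutter's frame x -35, y -145 mm), m: 0 out, 0.006 in; not to be pressed
- glue_stick: white glue stick standing loose on the cutter's deck, 28 mm across, 66 mm high; origin centre of its underside; leave it
- eraser: white eraser lying loose on the deck, 24 x 48 x 13 mm; origin centre of its underside; leave it
- tape_roll: cardboard-coloured tape roll lying flat in front of the cutter, 70 mm across, 18 mm high; origin centre of its underside; leave it
- bottle: white drinking bottle standing at the left, 66 mm across, 210 mm high; origin centre of its underside; leave it
- pencil_cup: grey empty cup at the left back, 80 mm across, 100 mm high; origin centre of its underside; leave it
- phone: black flat phone at the right, 150 x 73 x 9 mm; origin centre of its underside; leave it
- notebook: green notebook at the left, 150 x 210 x 12 mm; origin centre of its underside; leave it

How it is judged (in metres and radians):
On the way, in this order (a step that is already met when the one before it is completed fails the run):
1. the dial sits in setting 4 (value of joint dial between 2.64252 and 2.94252 rad and velocity of joint dial between -0.3 and 0.3 rad/s), for 0.2 s.
2. the start button is pressed in (value of joint start_button above 0.0045 m), for 0.02 s.
At the end, for the whole second after the job is handed in: the dial rests in setting 4 (2.793 rad, within 0.15), the start button was pressed at least 4.5 mm in after that and is out again (under 1.5 mm), the small button is out, and no bystander has moved 20 mm (value of joint dial between 2.64252 and 2.94252 rad and value of joint each of start_button, eject_button below 0.0015 m and distance of each of glue_stick, eraser, tape_roll, bottle, pencil_cup, phone, notebook from where it was at the start of the episode below 0.02 m); the robot touches nothing.
It fails at once if the start button is pressed (over 3 mm) while the dial is not in setting 4 (within 0.25 rad) (value of joint start_button above 0.003 m and not (value of joint dial between 2.54252 and 3.04252 rad)).
It fails at once if the pointer is pinched: both its side faces are touched at once with over 1.5 N each (contact force between the fingers and dial_c9 above 1.5 N and contact force between the fingers and dial_c10 above 1.5 N).
It fails at once if the small button is pressed (over 3 mm) (value of joint eject_button above 0.003 m).
It fails at once if a bystander is lifted, carried or pushed 20 mm or more (distance of any of glue_stick, eraser, tape_roll, bottle, pencil_cup, phone, notebook from where it was at the start of the episode above 0.02 m).
It also fails if it takes over 61 s, if anything falls off the work surface, if the arm or the gripper's body presses on something with over 40 N, if the wrist force passes 120 N, or if a joint passes its speed limit or range.

## Working session

There is one attempt and no reset: what is moved stays moved. The work goes in short steps, Python scripts to look and compute and a tool call to move; the robot and the scene stay as the last step left them, time stands still between calls to the robot, and variables do not carry over. Pictures are saved under pics/ and viewed, and the job is handed in when it is done.

Besides the shell and the picture viewer there is one more tool, called after "Request:" as name([rows], argument=value, ...), one row to a line, values as JSON. arm_command: Moves the arm, as the interface text tells. Its arguments: {"type":"object","properties":{"motion":{"type":"array"},"newtons":{"type":"number"}},"required":["motion"]}

```bash
ls; mkdir -p pics; python3 - <<'E'
from workcell import bot, viewer
import cv2
print(bot.get_obs())
for n in ["top","side","wrist"]:
    c=viewer.calibration(n); print(n,{k:(v if k!="T" else v.round(4).tolist()) if k=="T" else v for k,v in c.items()})
    cv2.imwrite(f"pics/{n}0.png",viewer.camera(n))
E
```

```text
pics
{'time': 0.0, 'q': array([ 6.62355764e+01,  5.01297460e+00,  1.00340342e+01,  9.50991112e+01,
       -2.21653650e-04,  9.00023374e+01]), 'qd': array([-0.00470014,  0.00804577, -0.02026048, -0.08062076,  0.03163662,
        0.03609783]), 'joint_efforts': array([ 1.36825511e-03, -5.20382881e+01,  4.64807868e+01,  1.59941782e-02,
        8.52595008e-05, -3.45691689e-06]), 'ee_pos': array([0.22154722, 0.50315797, 0.23056132]), 'tcp_rot': array([-1.79921948e+02,  2.24837642e-04,  1.56233239e+02]), 'wrist_force': array([ 0.78479688, -0.64117416,  0.24533481]), 'torque': array([-0.01691476,  0.02674603,  0.04342854]), 'opening': 0.08559459029625133}
top {'fx': 475.3976990601254, 'fy': 475.3976990601254, 'cx': 278.0686781581927, 'cy': 212.2755489998341, 'k1': -0.006707886443054681, 'T': [[0.0211, -0.9837, 0.1784, 0.2847], [-0.9998, -0.0211, 0.0019, -0.0156], [0.0019, -0.1784, -0.984, 1.3185], [0.0, 0.0, 0.0, 1.0]]}
side {'fx': 402.1209690564344, 'fy': 402.1209690564344, 'cx': 281.99765016794765, 'cy': 211.82118525905034, 'k1': -0.008013098184085176, 'T': [[0.9918, -0.0895, 0.091, 0.3932], [-0.1275, -0.6586, 0.7416, -0.9219], [-0.0065, -0.7471, -0.6646, 0.9335], [0.0, 0.0, 0.0, 1.0]]}
wrist {'fx': 303.82004977937794, 'fy': 303.82004977937794, 'cx': 279.30033573539635, 'cy': 210.5300591818613, 'k1': -0.04518250363394444, 'T': [[0.4025, 0.8732, 0.275, 0.1514], [0.9154, -0.3836, -0.1218, 0.5346], [-0.0009, 0.3008, -0.9537, 0.3736], [0.0, 0.0, 0.0, 1.0]]}
```

View pics/top0.png

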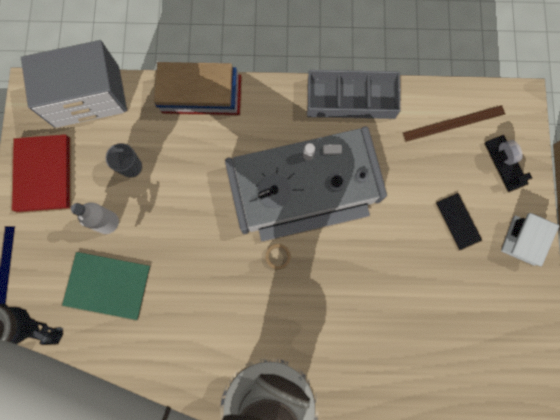

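View pics/side0.png

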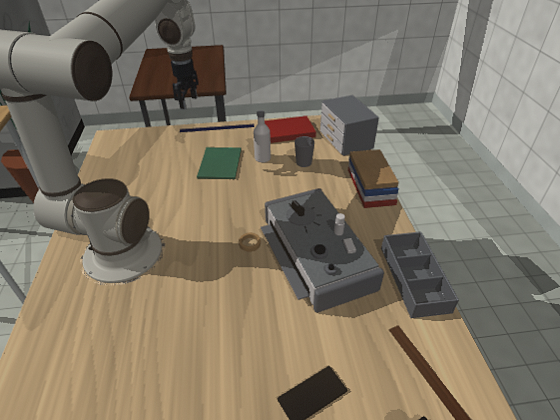

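View pics/wrist0.png

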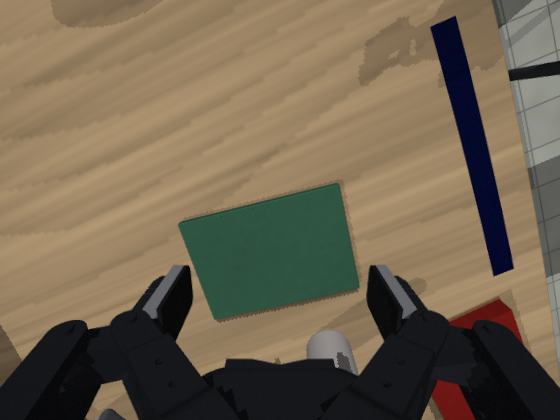

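```bash
python3 - <<'E'
import cv2
i=cv2.imread("pics/top0.png")[115:245,215:395]
cv2.imwrite("pics/topz.png",cv2.resize(i,None,fx=4.4,fy=4.4,interpolation=cv2.INTER_CUBIC))
i=cv2.imread("pics/side0.png")[180:310,255:390]
cv2.imwrite("pics/sidez.png",cv2.resize(i,None,fx=4.4,fy=4.4,interpolation=cv2.INTER_CUBIC))
E
```

```text
(no output)
```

View pics/topz.png

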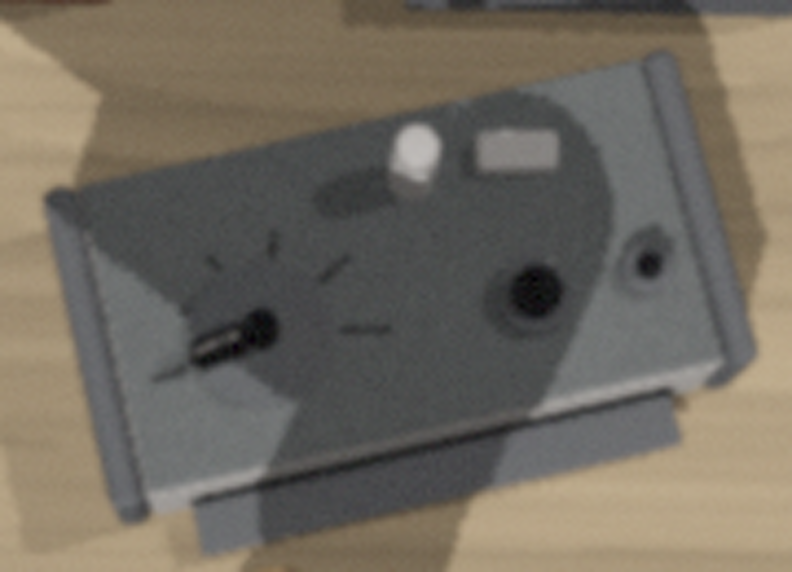

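View pics/sidez.png

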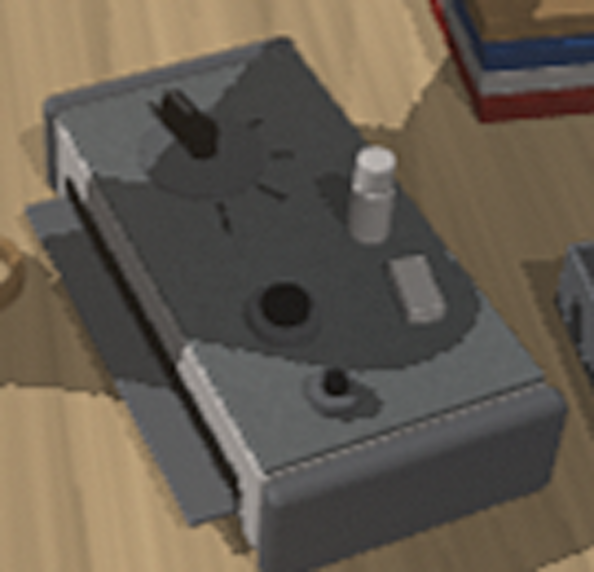

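```bash
cat > h.py <<'E'
import numpy as np, cv2
from workcell import bot, viewer
def ray(c,u,v):
    d=np.array([(u-c['cx'])/c['fx'],(v-c['cy'])/c['fy']]); s=d.copy()
    for _ in range(20): s=d/(1+c['k1']*(s@s))
    T=np.array(c['T']); return T[:3,3],T[:3,:3]@np.array([s[0],s[1],1])
def onz(c,u,v,z):
    o,d=ray(c,u,v); return o+d*(z-o[2])/d[2]
def proj(c,p):
    T=np.array(c['T']); q=T[:3,:3].T@(np.asarray(p)-T[:3,3]); s=q[:2]/q[2]; s=s*(1+c['k1']*(s@s))
    return np.array([c['fx']*s[0]+c['cx'],c['fy']*s[1]+c['cy']])
def tri(r):
    A=0;b=0
    for o,d in r:
        d=d/np.linalg.norm(d);P=np.eye(3)-np.outer(d,d);A=A+P;b=b+P@o
    return np.linalg.solve(A,b)
E
python3 - <<'E'
from h import *
t=viewer.calibration("top");s=viewer.calibration("side")
f=lambda u,v:(215+u/4.4,115+v/4.4)
g=lambda u,v:(255+u/4.4,180+v/4.4)
P={}
for n,a,b in [("start",(537,291),(285,303)),("eject",(649,264),(335,382))]:
    P[n]=tri([ray(t,*f(*a)),ray(s,*g(*b))]);print(n,P[n])
for z in (.09,.1): print(z,[onz(t,*f(*a),z) for a in [(537,291),(649,264)]])
print("hub",onz(t,*f(262,327),.12))
print("tip",onz(t,*f(193,352),.121))
d=P['start']-P['eject'];yaw=np.arctan2(-d[0],d[1]);print(np.degrees(yaw))
yaw_from=lambda a,b,ang:None
hub=onz(t,*f(262,327),.12); d=hub[:2]-P['start'][:2]
print("yaw hub-start",np.degrees(np.arctan2(d[1],d[0])-np.arctan2(165,15)),np.hypot(*d))
E
```

```text
start [ 0.59158023 -0.16641191  0.10438945]
eject [ 0.60966777 -0.23377295  0.10287281]
0.09 [array([ 0.59494505, -0.1681951 ,  0.09      ]), array([ 0.61324703, -0.23608908,  0.09      ])]
0.1 [array([ 0.59241971, -0.16695257,  0.1       ]), array([ 0.61057271, -0.23429389,  0.1       ])]
hub [ 0.56212085 -0.00287514  0.12      ]
tip [0.54601288 0.03717797 0.121     ]
15.030314478778621
yaw hub-start 15.406127473217849 0.16616897853833054
```

Request:
arm_command([
  [0, [-0.65, -0.45, 0], [0, 0, 0]],
  [0, [-0.65, -0.45, 0], [0, 0, 0]],
  [0, [-0.65, -0.45, 0], [0, 0, 0]],
  [0, [-0.65, -0.45, 0], [0, 0, 0]],
  [0, [-0.65, -0.45, 0], [0, 0, 0]],
  [0, [-0.65, -0.45, 0], [0, 0, 0]],
  [0, [-0.65, -0.45, 0], [0, 0, 0]],
  [0, [-0.65, -0.45, 0], [0, 0, 0]],
  [0, [-0.65, -0.45, 0], [0, 0, 0]],
  [0, [-0.65, -0.45, 0], [0, 0, 0]],
  [0, [-0.65, -0.45, 0], [0, 0, 0]],
  [0, [-0.65, -0.45, 0], [0, 0, 0]],
], newtons=30)

```text
time: 1.65
ee_pos: [0.5199, 0.0167, 0.2311]
tcp_rot: [-180.0, -0.0, 156.2]
wrist_force: [-0.4, -0.0, -0.4]
opening: 0.0
```

```bash
python3 - <<'E'
from h import *
o=bot.get_obs();print(o['q'].round(1),o['ee_pos'],o['tcp_rot'])
E
```

```text
[ 1.8  0.9  5.8 94.9  0.  25.6] [0.519942   0.01672007 0.23110211] [-1.79999623e+02 -1.18085999e-02  1.56226224e+02]
```

Request:
arm_command([
  [0, [0, 0, 0], [0, 0, -0.9]],
  [0, [0, 0, 0], [0, 0, -0.9]],
  [0, [0, 0, 0], [0, 0, -0.9]],
  [0, [0, 0, 0], [0, 0, -0.9]],
  [0, [0, 0, 0], [0, 0, -0.9]],
  [0, [0, 0, 0], [0, 0, -0.9]],
  [0, [0, 0, 0], [0, 0, -0.9]],
  [0, [0, 0, 0], [0, 0, -0.9]],
  [0, [0, 0, 0], [0, 0, -0.9]],
  [0, [0, 0, 0], [0, 0, 0]],
])

```text
time: 2.9
ee_pos: [0.5193, 0.0182, 0.231]
tcp_rot: [180.0, -0.0, -155.2]
wrist_force: [-0.1, -0.0, -0.1]
opening: 0.0001
```

```bash
python3 - <<'E'
from h import *
c=viewer.calibration("wrist");cv2.imwrite("pics/w1.png",viewer.camera("wrist"))
import pickle;pickle.dump(c,open("w1.pkl","wb"))
yaw=np.radians(15.2);A=np.array([.5617,-.003])
R=np.array([[np.cos(yaw),-np.sin(yaw)],[np.sin(yaw),np.cos(yaw)]])
O=A-R@[-.020,.090];print("O",O)
for n,p,z in [("axis",[-.02,.09],.12),("tip",np.array([-.02,.09])+.046*np.array([np.cos(np.radians(100)),np.sin(np.radians(100))]),.121),("start",[-.035,-.075],.104),("eject",[-.035,-.145],.103)]:
    w=O+R@np.array(p);print(n,w,proj(c,[*w,z]))
E
```

```text
O [ 0.60459736 -0.0846077 ]
axis [ 0.5617 -0.003 ] [237.96686386 238.09755792]
tip [0.54211415 0.03862204] [288.91833479 238.23998233]
start [ 0.59048597 -0.16616056] [ 67.44755504 188.73298156]
eject [ 0.60883921 -0.23371171] [ -3.34390683 176.82044061]
```

View pics/w1.png

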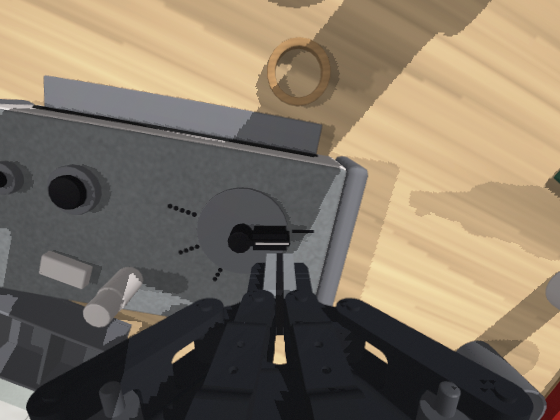

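Request:
arm_command([
  [0, [0, -0.05, 0.5], [0, 0, 0]],
  [0, [0, 0, 0.5], [0, 0, 0]],
  [0, [0, 0, 0.5], [0, 0, 0]],
  [0, [0, 0, 0.4], [0, 0, 0]],
  [0, [0, 0, 0.2], [0, 0, 0]],
  [0, [0, 0, 0], [0, 0, 0]],
])

```text
time: 3.7
ee_pos: [0.5203, 0.0155, 0.1049]
tcp_rot: [180.0, -0.1, -155.2]
wrist_force: [-0.7, 0.1, 0.4]
opening: 0.0
```

```bash
python3 - <<'E'
from h import *
c=viewer.calibration("wrist");cv2.imwrite("pics/w2.png",viewer.camera("wrist"))
o=bot.get_obs();print(o['ee_pos'],o['wrist_force'],o['q'].round(1))
E
```

```text
[0.52078598 0.01551615 0.10577393] [-0.13534571  0.26211683 -0.03143256] [  1.7   0.4  -8.6  81.   -0.  -23.1]
```

View pics/w2.png

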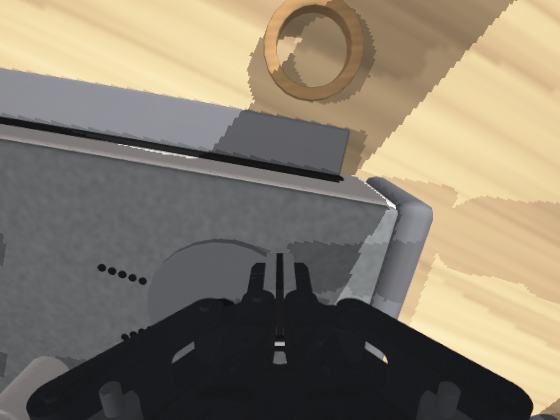

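Request:
arm_command([
  [0, [-0.05, 0, 0], [0, 0, 0]],
  [0, [-0.05, 0, 0], [0, 0, 0]],
  [0, [-0.04, 0, 0], [0, 0, 0]],
  [0, [0, 0, 0], [0, 0, 0]],
])

```text
time: 4.25
ee_pos: [0.5285, 0.0191, 0.1054]
tcp_rot: [-180.0, 0.0, -155.2]
wrist_force: [-0.3, -0.0, 0.1]
opening: 0.0002
```

```bash
cat >> h.py <<'E'
A=np.array([.5617,-.003]);YAW=15.2
def rep():
    o=bot.get_obs();R=cv2.Rodrigues(np.zeros(3))[0]
    psi=np.radians(o['tcp_rot'][2]); x=np.array([np.cos(psi),np.sin(psi)]); y=np.array([np.sin(psi),-np.cos(psi)])
    p=o['ee_pos'][:2]-A
    print("t",round(o['time'],2),"psi",o['tcp_rot'].round(2),"s,r mm",(p@x*1e3).round(2),(p@y*1e3).round(2),"z",o['ee_pos'][2].round(4),"fin dial deg", (YAW+100-(o['tcp_rot'][2]-90))%360,"F",o['wrist_force'].round(1),"Ftool",(o['wrist_force'][:2]@x).round(2),(o['wrist_force'][:2]@y).round(2),"q6",o['q'][5].round(1))
E
python3 -c "
from h import *
rep()"
```

```text
t 4.25 psi [-180.      0.   -155.16] s,r mm 20.86 34.04 z 0.1054 fin dial deg 0.35904649990692405 F [-0.3 -0.   0.1] Ftool 0.32 0.11 q6 -22.8
```

Request:
arm_command([
  [0, [-0.03, 0.017, 0], [0, 0, 0.5]],
  [0, [-0.03, 0.017, 0], [0, 0, 0.5]],
  [0, [-0.03, 0.017, 0], [0, 0, 0.5]],
  [0, [-0.03, 0.017, 0], [0, 0, 0.5]],
  [0, [-0.03, 0.017, 0], [0, 0, 0.5]],
  [0, [-0.03, 0.017, 0], [0, 0, 0.5]],
  [0, [-0.03, 0.017, 0], [0, 0, 0.5]],
  [0, [-0.03, 0.017, 0], [0, 0, 0.5]],
])

```text
time: 5.25
ee_pos: [0.5393, 0.0307, 0.1051]
tcp_rot: [180.0, -0.1, -179.2]
wrist_force: [-3.8, 2.2, 0.6]
opening: 0.0002
```

```bash
python3 -c "
from h import *
rep()
for n in ('top',):
  i=viewer.camera(n);cv2.imwrite('pics/t3.png',cv2.resize(i[115:245,215:395],None,fx=4.4,fy=4.4,interpolation=cv2.INTER_CUBIC))
i=viewer.camera('side');cv2.imwrite('pics/s3.png',cv2.resize(i[130:310,235:390],None,fx=3.3,fy=3.3,interpolation=cv2.INTER_CUBIC))
"
```

```text
t 5.25 psi [ 1.7997e+02 -1.0000e-01 -1.7925e+02] s,r mm 21.92 34.02 z 0.1051 fin dial deg 24.448835910390642 F [-3.8  2.2  0.6] Ftool 3.81 2.23 q6 2.5
```

View pics/s3.png

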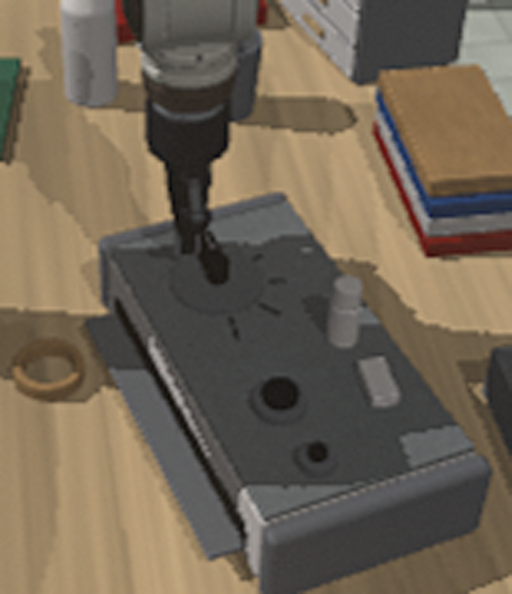

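View pics/t3.png

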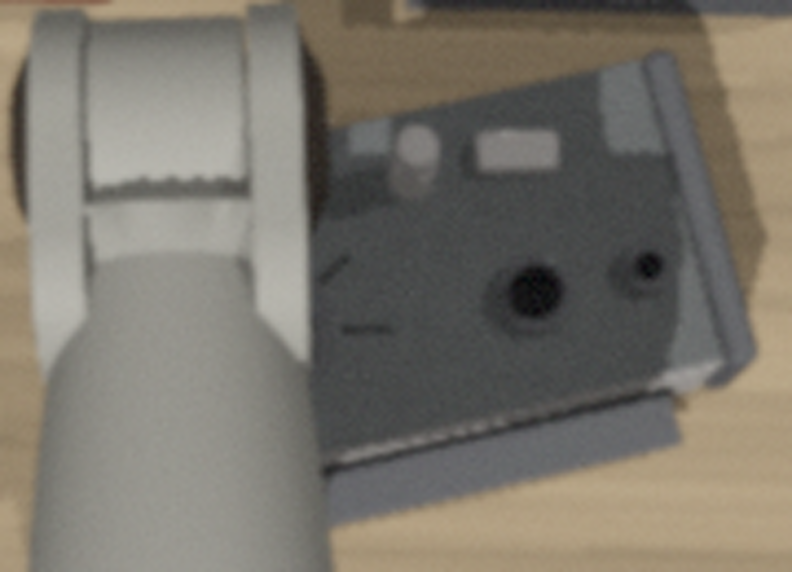

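Request:
arm_command([
  [0, [-0.03, 0.017, 0], [0, 0, 0.5]],
  [0, [-0.03, 0.017, 0], [0, 0, 0.5]],
  [0, [-0.03, 0.017, 0], [0, 0, 0.5]],
  [0, [-0.03, 0.017, 0], [0, 0, 0.5]],
  [0, [-0.03, 0.017, 0], [0, 0, 0.5]],
  [0, [-0.03, 0.017, 0], [0, 0, 0.5]],
  [0, [-0.03, 0.017, 0], [0, 0, 0.5]],
  [0, [-0.03, 0.017, 0], [0, 0, 0.5]],
  [0, [-0.03, 0.017, 0], [0, 0, 0.5]],
  [0, [-0.03, 0.017, 0], [0, 0, 0.5]],
  [0, [-0.03, 0.017, 0], [0, 0, 0.5]],
  [0, [-0.03, 0.017, 0], [0, 0, 0.5]],
])

```text
time: 6.85
ee_pos: [0.5636, 0.0369, 0.1053]
tcp_rot: [180.0, -0.1, 144.8]
wrist_force: [-2.5, 3.4, 2.2]
opening: -0.0001
```

```bash
python3 -c "
from h import *
rep()"
```

```text
t 6.85 psi [ 1.7996e+02 -7.0000e-02  1.4485e+02] s,r mm 21.44 33.67 z 0.1053 fin dial deg 60.35282574067931 F [-2.5  3.4  2.2] Ftool 3.97 1.34 q6 38.9
```

Request:
arm_command([
  [0, [-0.03, 0.017, 0], [0, 0, 0.5]],
  [0, [-0.03, 0.017, 0], [0, 0, 0.5]],
  [0, [-0.03, 0.017, 0], [0, 0, 0.5]],
  [0, [-0.03, 0.017, 0], [0, 0, 0.5]],
  [0, [-0.03, 0.017, 0], [0, 0, 0.5]],
  [0, [-0.03, 0.017, 0], [0, 0, 0.5]],
  [0, [-0.03, 0.017, 0], [0, 0, 0.5]],
  [0, [-0.03, 0.017, 0], [0, 0, 0.5]],
  [0, [-0.03, 0.017, 0], [0, 0, 0.5]],
  [0, [-0.03, 0.017, 0], [0, 0, 0.5]],
  [0, [-0.03, 0.017, 0], [0, 0, 0.5]],
  [0, [-0.03, 0.017, 0], [0, 0, 0.5]],
])

```text
time: 8.35
ee_pos: [0.5864, 0.0276, 0.1053]
tcp_rot: [180.0, -0.1, 108.8]
wrist_force: [-1.0, 3.0, 0.4]
opening: 0.0
```

```bash
python3 -c "
from h import *
rep()
i=viewer.camera('side');cv2.imwrite('pics/s4.png',cv2.resize(i[130:310,235:390],None,fx=3.3,fy=3.3,interpolation=cv2.INTER_CUBIC))
"
```

```text
t 8.35 psi [ 1.7999e+02 -6.0000e-02  1.0884e+02] s,r mm 20.95 33.21 z 0.1053 fin dial deg 96.362302139877 F [-1.   3.   0.4] Ftool 3.18 0.04 q6 73.8
```

View pics/s4.png

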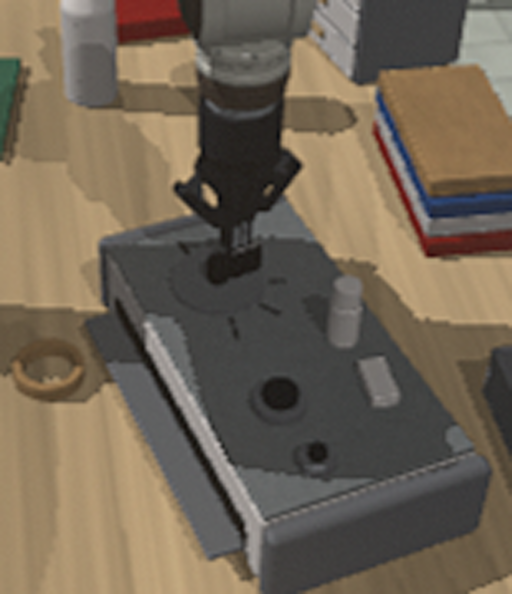

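Request:
arm_command([
  [0, [-0.03, 0.017, 0], [0, 0, 0.5]],
  [0, [-0.03, 0.017, 0], [0, 0, 0.5]],
  [0, [-0.03, 0.017, 0], [0, 0, 0.5]],
  [0, [-0.03, 0.017, 0], [0, 0, 0.5]],
  [0, [-0.03, 0.017, 0], [0, 0, 0.5]],
  [0, [-0.03, 0.017, 0], [0, 0, 0.5]],
  [0, [-0.03, 0.017, 0], [0, 0, 0.5]],
  [0, [-0.03, 0.017, 0], [0, 0, 0.5]],
  [0, [-0.03, 0.017, 0], [0, 0, 0.5]],
  [0, [-0.03, 0.017, 0], [0, 0, 0.5]],
  [0, [-0.03, 0.017, 0], [0, 0, 0.5]],
  [0, [-0.03, 0.017, 0], [0, 0, 0.5]],
])

```text
time: 9.9
ee_pos: [0.5991, 0.007, 0.1053]
tcp_rot: [-180.0, -0.1, 72.9]
wrist_force: [-0.5, 4.7, 0.6]
opening: -0.0
```

```bash
python3 -c "
from h import *
rep()
i=viewer.camera('side');cv2.imwrite('pics/s5.png',cv2.resize(i[130:310,235:390],None,fx=3.3,fy=3.3,interpolation=cv2.INTER_CUBIC))
"
```

```text
t 9.9 psi [-1.7996e+02 -7.0000e-02  7.2880e+01] s,r mm 20.6 32.83 z 0.1053 fin dial deg 132.317291596045 F [-0.5  4.7  0.6] Ftool 4.38 -1.91 q6 107.8
```

View pics/s5.png

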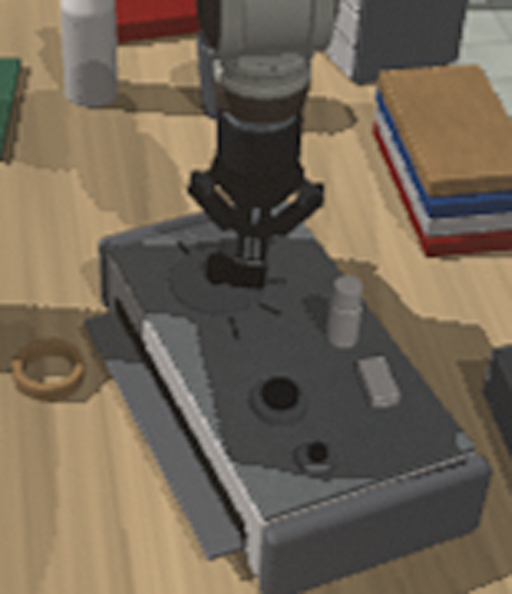

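Five rows to 147°, with a pause.

Request:
arm_command([
  [0, [-0.03, 0.017, 0], [0, 0, 0.5]],
  [0, [-0.03, 0.017, 0], [0, 0, 0.5]],
  [0, [-0.03, 0.017, 0], [0, 0, 0.5]],
  [0, [-0.03, 0.017, 0], [0, 0, 0.5]],
  [0, [-0.03, 0.017, 0], [0, 0, 0.5]],
  [0, [0, 0, 0], [0, 0, 0]],
])

```text
time: 10.7
ee_pos: [0.6006, -0.0043, 0.1053]
tcp_rot: [180.0, 0.0, 57.9]
wrist_force: [-0.6, 0.1, -0.2]
opening: 0.0001
```

```bash
python3 -c "
from h import *
rep()
i=viewer.camera('side');cv2.imwrite('pics/s6.png',cv2.resize(i[180:250,270:360],None,fx=6,fy=6,interpolation=cv2.INTER_CUBIC))
"
```

```text
t 10.7 psi [1.7997e+02 2.0000e-02 5.7930e+01] s,r mm 19.57 33.62 z 0.1053 fin dial deg 147.26608082042546 F [-0.6  0.1 -0.2] Ftool -0.25 -0.59 q6 121.7
```

View pics/s6.png

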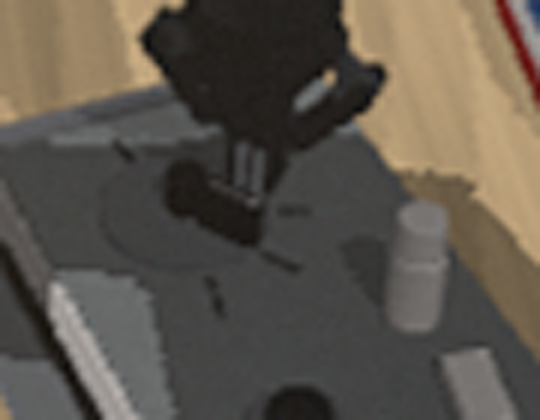

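Request:
arm_command([
  [0, [0.1, 0, 0], [0, 0, 0]],
  [0, [0.05, 0, -0.3], [0, 0, 0]],
  [0, [0, 0, -0.6], [0, 0, 0]],
  [0, [0, 0, -0.6], [0, 0, 0]],
  [0, [0, 0, -0.4], [0, 0, 0]],
  [0, [0, 0, 0], [0, 0, 0]],
])

```text
time: 11.5
ee_pos: [0.6063, 0.0039, 0.2225]
tcp_rot: [179.8, -0.1, 57.9]
wrist_force: [0.2, -0.7, -1.0]
opening: -0.0002
```

```bash
python3 -c "
from h import *
rep()
c=viewer.calibration('wrist');cv2.imwrite('pics/w7.png',viewer.camera('wrist'))
import pickle;pickle.dump(c,open('w7.pkl','wb'))
print(proj(c,[*A,.12]),proj(c,[A[0]+.046*np.cos(np.radians(-44.8)),A[1]+.046*np.sin(np.radians(-44.8)),.121]),proj(c,[.5910,-.1663,.104]))
print(bot.get_obs()['ee_pos'])
"
```

```text
t 11.5 psi [ 1.7977e+02 -1.4000e-01  5.7870e+01] s,r mm 29.58 34.06 z 0.2225 fin dial deg 147.3253560319567 F [ 0.2 -0.7 -1. ] Ftool -0.53 0.56 q6 122.5
[239.94820234 242.91991762] [291.02683959 253.86433615] [351.93531643 343.26460986]
[0.60584432 0.00389554 0.2206218 ]
```

View pics/w7.png

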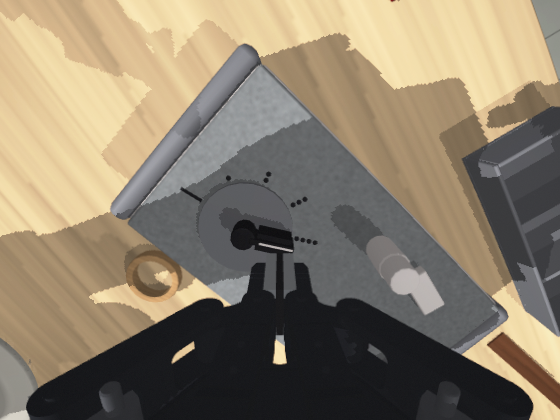

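Request:
arm_command([
  [0, [-0.507, 0.259, 0], [0, 0, 0]],
  [0, [-0.507, 0.259, 0], [0, 0, 0]],
  [0, [-0.507, 0.259, 0], [0, 0, 0]],
  [0, [-0.507, 0.259, 0], [0, 0, 0]],
  [0, [-0.507, 0.259, 0], [0, 0, 0]],
  [0, [0, 0, 0], [0, 0, 0]],
  [0, [0, 0, 0], [0, 0, 0]],
])

```text
time: 12.42
ee_pos: [0.5899, -0.166, 0.2185]
tcp_rot: [-179.9, 0.0, 57.8]
wrist_force: [-0.4, 0.1, -0.0]
opening: -0.0003
```

```bash
python3 -c "
from h import *
c=viewer.calibration('wrist');i=viewer.camera('wrist');cv2.imwrite('pics/w8.png',i)
print(proj(c,[.5910,-.1663,.104]),proj(c,[.6090,-.2337,.103]),proj(c,[*A,.12]))
print(bot.get_obs()['ee_pos'])
i=viewer.camera('top');cv2.imwrite('pics/t8.png',cv2.resize(i[115:245,215:395],None,fx=4.4,fy=4.4,interpolation=cv2.INTER_CUBIC))
"
```

```text
[280.68361132 205.98239247] [335.15653543 254.30632272] [128.25464059  51.52612186]
[ 0.59001322 -0.16566226  0.21875893]
```

View pics/w8.png

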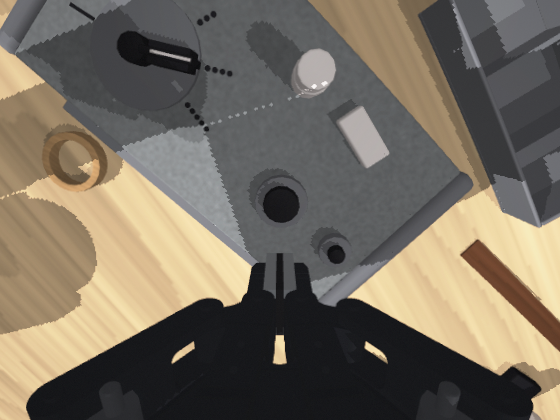

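View pics/t8.png

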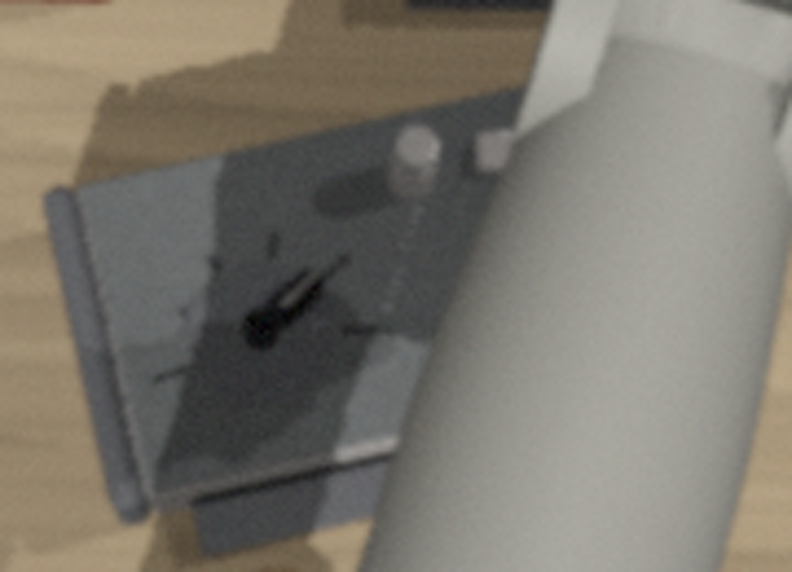

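Request:
arm_command([
  [0, [0, 0, 0.5], [0, 0, 0]],
  [0, [0, 0, 0.5], [0, 0, 0]],
  [0, [0, 0, 0.5], [0, 0, 0]],
  [0, [0, 0, 0.25], [0, 0, 0]],
  [0, [0, 0, 0.1], [0, 0, 0]],
  [0, [0, 0, 0], [0, 0, 0]],
])

```text
time: 13.28
ee_pos: [0.5903, -0.1661, 0.1092]
tcp_rot: [180.0, -0.0, 57.9]
wrist_force: [-1.1, 2.5, 3.8]
opening: -0.0002
```

Request:
arm_command([
  [0, [0, 0, 0.05], [0, 0, 0]],
  [0, [0, 0, 0.03], [0, 0, 0]],
  [0, [0, 0, 0], [0, 0, 0]],
])

```text
time: 13.65
ee_pos: [0.5908, -0.1664, 0.1059]
tcp_rot: [179.8, -0.1, 57.8]
wrist_force: [-4.2, 3.2, 15.0]
opening: -0.0001
```

Request:
arm_command([
  [0, [0, 0, 0.03], [0, 0, 0]],
  [0, [0, 0, 0.03], [0, 0, 0]],
  [0, [0, 0, 0], [0, 0, 0]],
])

```text
time: 14.02
ee_pos: [0.591, -0.1665, 0.1055]
tcp_rot: [179.7, -0.1, 57.8]
wrist_force: [-12.5, 5.6, 33.7]
opening: -0.0001
```

```bash
python3 -c "
from h import *
print(bot.get_obs()['wrist_force'],bot.get_obs()['torque'])
i=viewer.camera('side');cv2.imwrite('pics/s9.png',cv2.resize(i[210:280,290:380],None,fx=6,fy=6,interpolation=cv2.INTER_CUBIC))
i=viewer.camera('wrist');cv2.imwrite('pics/w9.png',i)
"
```

```text
[-12.52143106   5.56933387  33.67082447] [ 1.15444182  2.60623293 -0.01247877]
```

View pics/s9.png

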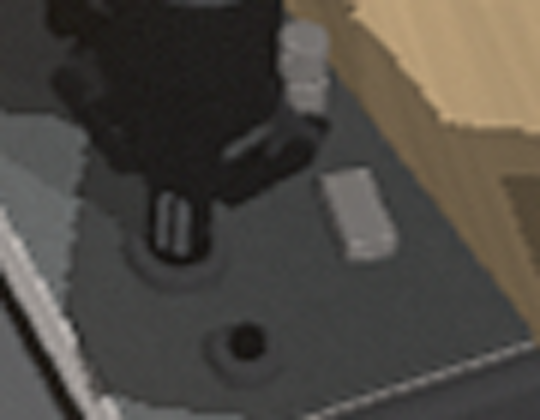

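View pics/w9.png

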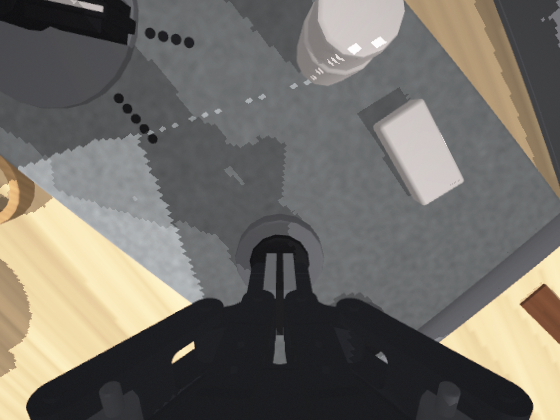

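Request:
arm_command([
  [0, [0, 0, -0.07], [0, 0, 0]],
  [0, [0, 0, 0], [0, 0, 0]],
  [0, [0, 0, 0], [0, 0, 0]],
])

```text
time: 14.5
ee_pos: [0.5909, -0.1665, 0.106]
tcp_rot: [179.8, -0.1, 57.8]
wrist_force: [-2.2, 2.5, 10.3]
opening: -0.0
```

Request:
arm_command([
  [0, [0, 0, -0.04], [0, 0, 0]],
  [0, [0, 0, 0], [0, 0, 0]],
  [0, [0, 0, 0], [0, 0, 0]],
])

```text
time: 14.88
ee_pos: [0.5907, -0.1665, 0.1068]
tcp_rot: [179.9, -0.0, 57.8]
wrist_force: [2.1, 1.1, 4.4]
opening: 0.0001
```

Request:
arm_command([
  [0, [0, 0, -0.03], [0, 0, 0]],
  [0, [0, 0, 0], [0, 0, 0]],
  [0, [0, 0, 0], [0, 0, 0]],
])

```text
time: 15.25
ee_pos: [0.5902, -0.1666, 0.1083]
tcp_rot: [180.0, 0.0, 57.8]
wrist_force: [3.0, -0.7, 2.6]
opening: 0.0002
```

Request:
arm_command([
  [0, [0, 0, -0.03], [0, 0, 0]],
  [0, [0, 0, 0], [0, 0, 0]],
  [0, [0, 0, 0], [0, 0, 0]],
])

```text
time: 15.62
ee_pos: [0.5899, -0.1666, 0.1099]
tcp_rot: [-180.0, 0.0, 57.8]
wrist_force: [2.3, -0.9, 2.8]
opening: 0.0001
```

Request:
arm_command([
  [0, [0, 0, -0.05], [0, 0, 0]],
  [0, [0, 0, 0], [0, 0, 0]],
  [0, [0, 0, 0], [0, 0, 0]],
])

```text
time: 16.0
ee_pos: [0.5898, -0.1663, 0.1127]
tcp_rot: [-179.9, 0.0, 57.8]
wrist_force: [-0.3, 0.8, 0.3]
opening: -0.0004
```

Request:
arm_command([
  [0, [0, 0, -0.3], [0, 0, 0]],
  [0, [0, 0, -0.6], [0, 0, 0]],
  [0, [0, 0, -0.7], [0, 0, 0]],
  [0, [0, 0, -0.3], [0, 0, 0]],
  [0, [0, 0, 0], [0, 0, 0]],
  [0, [0, 0, 0], [0, 0, 0]],
  [0, [0, 0, 0], [0, 0, 0]],
])

```text
time: 16.88
ee_pos: [0.5897, -0.1663, 0.226]
tcp_rot: [-179.9, 0.0, 57.8]
wrist_force: [0.6, -0.1, 0.2]
opening: 0.0002
```

```bash
python3 -c "
from h import *
i=viewer.camera('wrist');cv2.imwrite('pics/w10.png',i)
i=viewer.camera('side');cv2.imwrite('pics/s10.png',cv2.resize(i[180:310,255:390],None,fx=4.4,fy=4.4,interpolation=cv2.INTER_CUBIC))
print(bot.get_obs()['wrist_force'],np.abs(bot.get_obs()['qd']).max())
"
```

```text
[ 0.24551708 -0.82096854  0.29427547] 0.31829525160335365
```

View pics/w10.png

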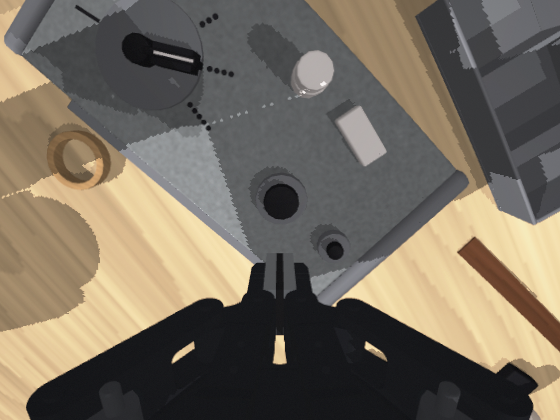

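View pics/s10.png

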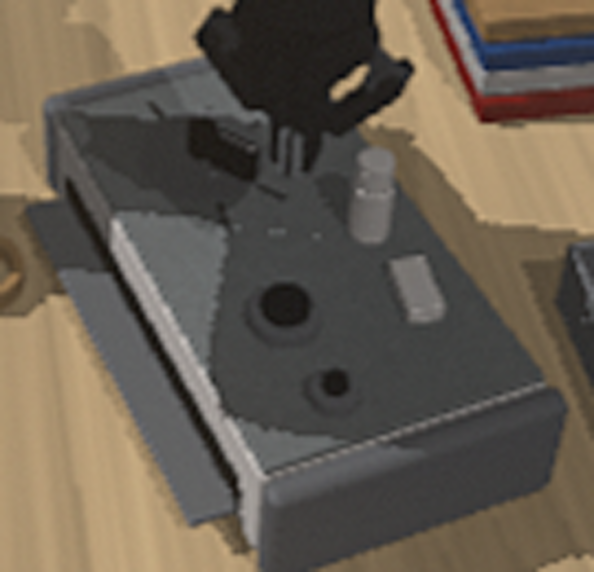

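The pointer (hub at about (138,48), tip at (200,63) in the wrist view) points at the four dots. The start button at (281,202) is back out. In the side view the glue stick, eraser and small button sit where they were at the start.

```bash
python3 -c "
from workcell import bot
print(bot.job_done())"
```

```text
the job is handed in; nothing more can be done
None
```

The dial is in setting 4, the start button has been pressed fully in and released, and I handed the job in at about 17 s. The interface reports no verdict.

**Dial:** I pushed the pointer clockwise from setting 0 with the shut fingertips on its counter-clockwise side only. The push force fell to zero as it snapped into the click. The last wrist picture shows the pointer lined up with the four dots.

**Start button:** I pressed it only after the dial was set.
- It bottomed at about z = 0.106 m. The force rose to about 34 N there, well above the button's 5 N spring.
- On the way up the contact force stayed light until it vanished between 0.110 and 0.113 m. That fits the 6 mm travel and shows the button came back out.
- My first estimate from two camera views put the button top at 0.104 m, about 7 mm too low. I relied on the force readings instead.

**Everything else:** The small button, glue stick and eraser look unmoved in the last side view, and the tape roll looks undisturbed. I never went near the bottle, cup, phone or notebook, and I did not re-measure them. The arm ended clear of everything, with wrist force within its noise, under 1 N.

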